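# Clamp a stamping die in the inclined engraving stand

### The job

Take the oblong steel die out of the wooden tray and set it, pattern side up, fully home in the matching pocket of the inclined engraving stand while the stand's locking lever is still open. Then swing the lever fully shut across the die so that it is locked in. Leave the other dies and the tools, bowls and jar on the bench where they are.

Things in the scene. Friction and masses are not known exactly. Their poses are not given: they have to be found in the camera images.
- die: Oblong die: plain steel block, 34 (its x) x 50 (its y) x 38 mm high, about 0.4 kg, round pattern on top. The only die with an oblong plan. Starts upright in the tray in any of three places in a row, about 90 mm apart. Origin: centre of its underside; z up through the pattern. Half a turn about z makes no difference to the fit.
- tray: Shallow wooden tray, fixed for the job, 130 (x) x 300 (y) mm, rim 16 mm high, wall and floor about 6 mm thick; holds the three dies in a row along its y. Origin: centre of its underside.
- holder: Inclined aluminium plate of the engraving stand, fixed, 30 mm thick, leaning 25 degrees so that its face looks up and back towards the robot. Origin: centre of the pocket's mouth, in the face. x up the slope, y across it to the left, z out of the face (25 degrees from vertical). Face: x -60 to +100, y -80 to +80 mm.
- pocket_floor (a point): Centre of the pocket's flat floor, 18 mm below the face; axes as holder. The pocket is 36.6 mm along x by 52.6 mm along y (1.3 mm play each side of the die), mouth bevelled to 41.6 x 57.6 mm over its upper 5 mm. The die goes in along -z, long side along y; when home its underside is here and its top is 20 mm above the face.
- lever (a joint): Locking lever's angle about the pivot, axis along holder z. 0 = fully shut (stop): arm along holder -y, across the pocket's middle. Opens towards +x (up the slope), stop at 1.75; starts at 1.2 to 1.7. At angle q the knob is at x = 85 sin q, y = 50 - 85 cos q mm in the holder's frame. Friction, about 1 N at the knob, holds it where it is left.
- pivot (a point): Top centre of the lever's hub on its pivot post, at x 0, y +50, z +34.5 mm in the holder's frame; axes as holder. Hub radius 11 mm, post radius 9 mm. The steel arm is 16 mm wide, 8 mm thick, its underside 22.5 mm above the face: it passes 2.5 mm over a die that is home and strikes one that is not.
- lever_knob (a point): Mid-height of the lever's knob: steel pin, 14 mm diameter, 26 mm tall, standing along holder z on the arm's free end, 85 mm from the pivot. It spans 30.5 to 56.5 mm above the face (this point 43.5 mm). Its frame turns with the lever; z is the holder's z.
- round_die: Another die in the tray: steel cylinder, 42 mm diameter, 34 mm high; not to be used. Origin: centre of underside.
- square_die: Another die in the tray: steel block, 42 x 42 mm, 28 mm high; not to be used. Origin: centre of underside.
- hammer: Hammer, 240 mm long, lying on the bench beyond the work, handle along its x.
- bowl: White ceramic bowl, 100 mm across, 40 mm high, on the left far part of the bench. Origin: centre of underside.
- bowl2: White ceramic bowl, 90 mm across, 38 mm high, on the right far part of the bench. Origin: centre of underside.
- brush: Brush, 180 mm long, lying on the left of the bench.
- jar: Amber jar with a white cap, 56 mm across, 70 mm high, standing on the right of the bench. Origin: centre of underside.
There are look-alikes about, which are no part of the job. What is shaped like the part that bears holder but purple is not meant. Leave any orange look-alike of the die alone.

How it is judged:
By the outcome, as a careful person would: the job done as asked, in the order asked, and still so for the second after the job is handed in, with the robot touching nothing.
It also fails if it takes over 64 s, if anything falls off the work surface, if the arm or the gripper's body presses on something with over 40 N, if the wrist force passes 120 N, or if a joint passes its speed limit or range.

### The arm

A 6-joint arm with a two-finger parallel gripper is mounted at the origin on the work surface. World frame = base frame: x ahead of the robot, y to its left, z up, the work surface at z = 0. Lengths are in mm, angles in degrees, forces in N, time in s.
With the tool pointing down it reaches from about 300 to 750 mm from the base axis. Payload 8.5 kg.
Tool frame: the origin (TCP) lies on the centre line of the jaws, within the pads' length; the fingertips stand 19 mm ahead of it and the grasp point (between the pads) is the TCP (bot.tcp_to_tips is the distance from the TCP to the fingertips, in mm); z points along the fingers, y is the line along which they close (so a half turn about z gives the same grasp; the last joint's range is limited). The gripper opens to 85 mm and grips with 20 to 120 N. Pads are 22 mm wide; open, the fingers measure 114 mm over their backs; the gripper's body (76 mm by 85 mm) begins 54 mm behind the grasp point. The pads swing forward as they close: fully open they stand 13 mm farther back than shut.
Start: joints at [-12.336, 21.807, 74.336, -0, 83.858, -12.336], TCP at [549.982, 0.002, 250.322] pointing down, gripper open.
Joint ranges: [-178.18, 178.18], [-50.72, 133.34], [12.68, 142.11], [-81.47, 261.47], [9.98, 163.14], [-165.26, 165.26]. Speed limits (degrees/s): [136.94, 136.94, 180, 180, 180, 180].

### API

Orientations are given as a 3x3 rotation matrix whose columns are the frame's x, y, z axes.
In Python, from plant import bot, optics gives the robot as it stands. The module is installed in compiled form; this text tells all that it offers.
- The arm moves only by the tool play_rows, never from a script. Its argument "motion" is a list of rows, each a list of 2 entries, a list of its own where there are three numbers: the shift along the tool's x, y, z in cm, then the turn, a rotation vector about the tool's x, y, z in rad. In form: [[[x, y, z], [ax, ay, az]], ...]. A call has 1 to 5 rows; each row shifts and turns the commanded pose from where the row before left it, along the tool's axes as they then stand; what a row does not reach is not made up. A row lasts 1/10 s, in which the tool goes at most 50 mm and 8.59 degrees, less where a joint would pass 70% of its speed; a pose out of reach is approached as far as the arm can. A call is refused whole if a number of a shift passes 5 or a number of a turn 0.15, either way. A call with a gripper value outside its range is refused whole. "claw" is the opening, from 0 (shut) to 1 (fully open), set as the call begins (left out, the last holds). The fingers move at their own pace and stop on an object; the grip force is fixed at half the most. Time passes only in rows, so rows that do not move let the fingers close. It gives the time, the measured TCP pose, the force and the opening at its end, in the units of the state.
- bot.get_obs(): the state, without advancing time (a new reading comes with each control period).
- optics.grab_frame(name): name is "scene" or "side" or "wrist"; returns a dict with "pixels" (480x640x3 uint8, red, green, blue), "intrinsics" (3x3 intrinsics, pixels), "xyz" and "attitude" of the camera in the world; the wrist camera has in their place "tool_from_camera" (4x4, takes a point from camera to tool coordinates, whose origin is the TCP and whose axes are the flange's). Camera axes: x right, y up, looking along -z (the intrinsics and any distortion apply to the point x, -y, -z); pixel columns grow to the right and rows downward; lengths in mm; the calibration is good to about 2 mm. A picture is of the moment at which its call begins: read the wrist's pose just before it. There is no depth.
- bot.finish_job(): hands the job in, once; it reports no verdict.
The state is a dict: "t": time; "q": joint angles; "joint_vel": joint speeds; "joint_torque": joint torques, N m; "tcp_pos": TCP position; "orientation": TCP orientation; "wrist_force": force on the tool from outside, world axes, zero at the start; "moment": the same for the moment, N m; "grip_width": finger opening in mm.
Only numpy, scipy, OpenCV 4.12 (cv2) and the standard library are available. Lean on these libraries where they do the work, as an engineer would, in place of code of your own. Each camera call takes 0.05 s, during which the arm holds its last target. There are 200 camera calls.

## Working session

There is one attempt and no reset: what is moved stays moved. The work goes in short steps, Python scripts to look and compute and a tool call to move; the robot and the scene stay as the last step left them, time stands still between calls to the robot, and variables do not carry over. Pictures are saved under pics/ and viewed, on a budget of 10 in all, crops included, one or two more only if the job needs it, and the job is handed in when it is done.

Besides the shell and the picture viewer there is one more tool, called after "Call:" in YAML: its name, and indented under it one key for each argument. play_rows: Moves the arm, as the interface text tells. Its arguments: {"type":"object","properties":{"motion":{"type":"array","items":{"type":"array"}},"claw":{"type":"number"}},"required":["motion"]}

```bash
mkdir -p pics
python3 - <<'E'
from plant import bot, optics
import cv2,numpy as np
np.set_printoptions(precision=3,suppress=True)
for n in ("scene","side"):
    f=optics.grab_frame(n); cv2.imwrite(f"pics/{n}0.png",f["pixels"][:,:,::-1])
    np.savez(f"{n}0.npz",**f)
    print(n,f.keys(),f["intrinsics"],f["xyz"],f["attitude"])
print(bot.get_obs()); print(optics.grab_frame("wrist")["tool_from_camera"])
f=optics.grab_frame("wrist"); cv2.imwrite("pics/w0.png",f["pixels"][:,:,::-1]);print(f["intrinsics"],f.keys())
E
```

```text
scene dict_keys(['pixels', 'intrinsics', 'xyz', 'attitude']) [[460.33    0.    323.795]
 [  0.    460.33  236.692]
 [  0.      0.      1.   ]] [1350.509  -68.015 1048.204] [[ 0.09  -0.757  0.647]
 [ 0.996  0.067 -0.061]
 [ 0.003  0.65   0.76 ]]
side dict_keys(['pixels', 'intrinsics', 'xyz', 'attitude']) [[473.152   0.    321.562]
 [  0.    473.152 237.527]
 [  0.      0.      1.   ]] [ 115.219 -891.607  740.898] [[ 0.918  0.202 -0.341]
 [-0.396  0.499 -0.771]
 [ 0.015  0.843  0.538]]
{'t': 0.1, 'q': array([-12.335,  21.837,  74.378,  -0.001,  83.86 , -12.335]), 'joint_vel': array([ 0.071, -0.108,  0.009, -0.053,  0.061,  0.111]), 'joint_torque': array([  0.004, -44.922, -23.166,  -0.   ,   0.004,   0.   ]), 'tcp_pos': array([549.762,   0.051, 249.782]), 'orientation': array([[ 0.   ,  1.   , -0.001],
       [ 1.   , -0.   ,  0.   ],
       [ 0.   , -0.001, -1.   ]]), 'wrist_force': array([-0.118, -0.33 , -0.706]), 'moment': array([ 0.012, -0.074, -0.051]), 'grip_width': 85.5135076398212}
[[  -0.001    0.966    0.26    63.985]
 [   1.       0.       0.      -0.544]
 [   0.       0.26    -0.966 -123.47 ]
 [   0.       0.       0.       1.   ]]
[[376.152   0.    320.832]
 [  0.    376.152 238.742]
 [  0.      0.      1.   ]] dict_keys(['pixels', 'intrinsics', 'tool_from_camera'])
```

View pics/scene0.png

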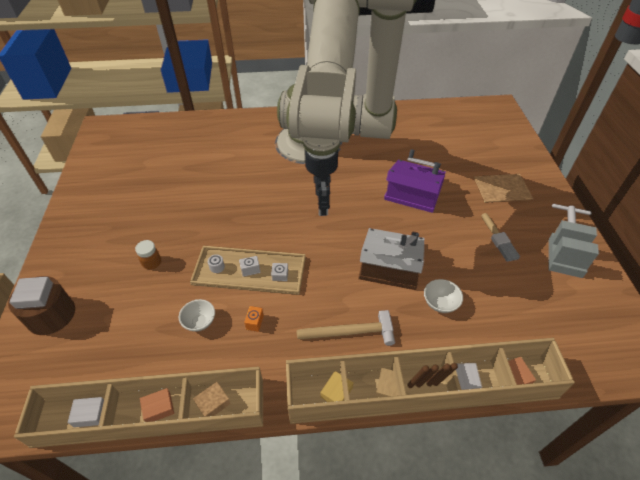

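View pics/side0.png

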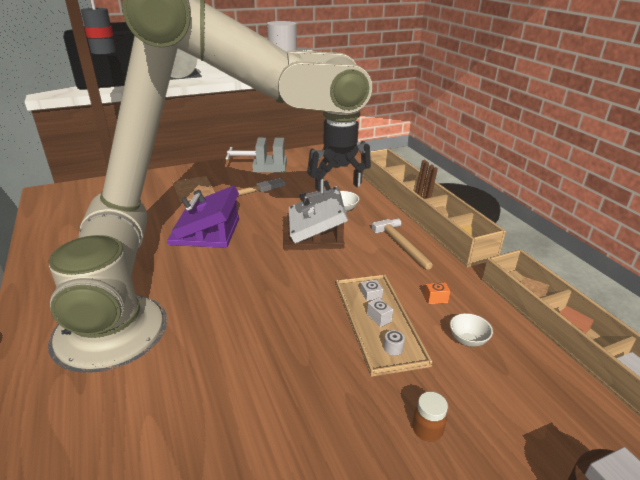

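Scene: grey stand at about (392,258), the tray's dies at (216,264), (250,266) and (280,271); the purple stand and orange die are decoys. Side: dies at (371,290), (380,312) and (394,342). I'll cast rays roughly, then look closer with the wrist camera.

```bash
cat > h.py <<'E'
import numpy as np, cv2
np.set_printoptions(precision=2,suppress=True)
def cam(f,obs=None):
    if "tool_from_camera" in f:
        T=np.eye(4);T[:3,:3]=obs["orientation"];T[:3,3]=obs["tcp_pos"]
        C=T@f["tool_from_camera"]; return f["intrinsics"],C[:3,3],C[:3,:3]
    return f["intrinsics"],f["xyz"],f["attitude"]
def ray(c,uv):
    K,p,R=c; d=np.linalg.inv(K)@np.array([uv[0],uv[1],1.]); return p,R@(d*[1,-1,-1])
def onz(c,uv,z):
    p,d=ray(c,uv); return p+d*(z-p[2])/d[2]
def onplane(c,uv,P,n):
    p,d=ray(c,uv); return p+d*((P-p)@n)/(d@n)
def tri(obs):  # [(c,uv),...]
    A=np.zeros((3,3));b=np.zeros(3)
    for c,uv in obs:
        p,d=ray(c,uv);d=d/np.linalg.norm(d);M=np.eye(3)-np.outer(d,d);A+=M;b+=M@p
    return np.linalg.solve(A,b)
def proj(c,P):
    K,p,R=c; x=R.T@(np.asarray(P)-p); x=x*[1,-1,-1]; x=K@x; return x[:2]/x[2]
def shot(name,fn):
    from plant import bot,optics
    o=bot.get_obs(); f=optics.grab_frame(name); cv2.imwrite(fn,f["pixels"][:,:,::-1])
    np.savez(fn[:-4]+".npz",K=cam(f,o)[0],p=cam(f,o)[1],R=cam(f,o)[2],img=f["pixels"]); return load(fn)
def load(fn):
    d=np.load(fn[:-4]+".npz"); return (d["K"],d["p"],d["R"])
E
python3 - <<'E'
from h import *
s=dict(np.load("scene0.npz"));c=cam(s);d=dict(np.load("side0.npz"));e=cam(d)
for u,v in [((216,264),(394,338)),((249,264),(380,307)),((280,270),(372,287))]:
    print(onz(c,u,35),onz(e,v,35),tri([(c,u),(e,v)]))
for u in [(200,247),(305,254),(192,285),(302,292)]: print("tray",onz(c,u,16))
for u in [(372,231),(424,240),(362,265),(418,278)]: print("holder",onz(c,u,90))
S=cv2.resize(s["pixels"][215:305,345:445],None,fx=5.5,fy=5.5,interpolation=cv2.INTER_CUBIC)
T=cv2.resize(s["pixels"][235:305,185:315],None,fx=5.5,fy=5.5,interpolation=cv2.INTER_CUBIC)[:, :715]
D=cv2.resize(d["pixels"][180:255,275:355],None,fx=5.5,fy=5.5,interpolation=cv2.INTER_CUBIC)
im=np.zeros((930,1020,3),np.uint8)
im[:495,:550]=S;im[:412,560:1000]=D;im[500:885,:715]=T
cv2.imwrite("pics/crop.png",cv2.resize(im[:,:,::-1],(658,600)))
E
```

```text
[ 560.31 -291.84   35.  ] [ 548.79 -294.34   35.  ] [ 553.56 -291.53   28.82]
[ 568.28 -201.35   35.  ] [ 569.87 -197.23   35.  ] [ 568.94 -200.36   37.02]
[ 596.3  -116.89   35.  ] [ 587.72 -126.47   35.  ] [ 592.02 -117.9    28.12]
tray [ 479.28 -345.88   16.  ]
tray [531.68 -45.05  16.  ]
tray [ 611.59 -356.27   16.  ]
tray [660.35 -61.27  16.  ]
holder [525.6  143.27  90.  ]
holder [570.28 279.31  90.  ]
holder [639.84  98.76  90.  ]
holder [693.37 234.86  90.  ]
```

View pics/crop.png

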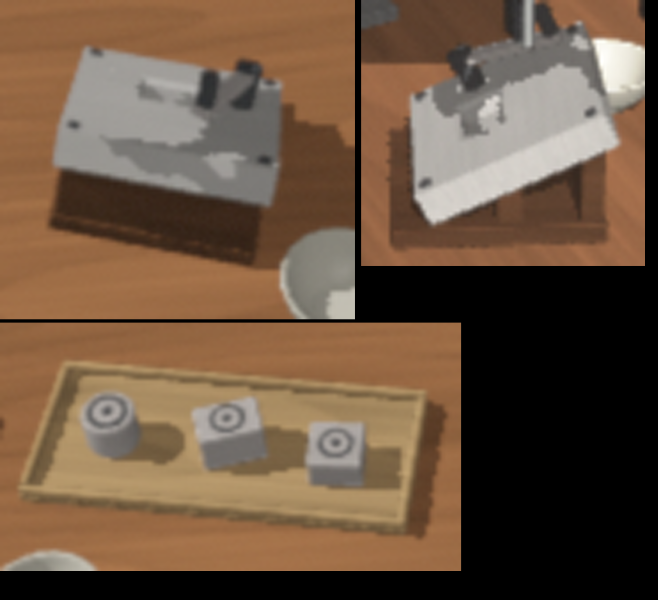

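The middle die (tallest, oblong top) is the target at roughly (569,-200). The open lever is hard to make out in the shade, so I'll look with the wrist camera from over the stand, then over the tray.

Call:
play_rows:
  motion:
    - [[4,1,0],[0,0,0]]
    - [[4,1,0],[0,0,0]]
    - [[4,1,0],[0,0,0]]
    - [[4,1,0],[0,0,0]]
    - [[4,1,0],[0,0,0]]
  claw: 1

```text
t: 0.7
tcp_pos: [600.1, 201.7, 250.1]
orientation: [[-0.0, 1.0, -0.0], [1.0, 0.0, -0.0], [-0.0, -0.0, -1.0]]
wrist_force: [-0.0, 0.4, 0.3]
grip_width: 85.0
```

Call:
play_rows:
  motion:
    - [[0,0,0],[0,0,0]]
    - [[0,0,0],[0,0,0]]
    - [[0,0,0],[0,0,0]]

```text
t: 1.0
tcp_pos: [599.9, 199.2, 250.2]
orientation: [[0.001, 1.0, -0.0], [1.0, -0.001, -0.0], [-0.0, -0.0, -1.0]]
wrist_force: [-0.3, -1.1, 0.0]
grip_width: 85.2
```

Run:
```python
from h import *
from plant import bot
o=bot.get_obs();print(o["tcp_pos"],o["orientation"],o["joint_vel"]); c=shot("wrist","pics/w1.png")
```

```text
[599.9  199.17 250.19] [[ 0.  1. -0.]
 [ 1. -0. -0.]
 [-0. -0. -1.]] [-0.73 -0.48  0.06  0.05 -0.03  0.1 ]
```

View pics/w1.png

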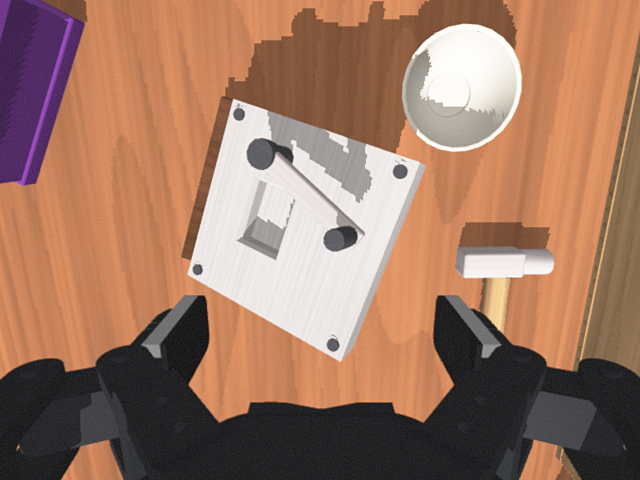

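The wrist view is clear: face corners near (233,99), (418,163), (338,358), (188,274), pocket around (268,218), hub top (262,153), knob around (340,238), lever open. Zooming in for subpixel corners.

Run:
```python
from h import *
im=cv2.imread("pics/w1.png")[88:368,178:438]
cv2.imwrite("pics/w1c.png",cv2.resize(im,None,fx=2.1,fy=2.1,interpolation=cv2.INTER_CUBIC))
```

```text
(no output)
```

View pics/w1c.png

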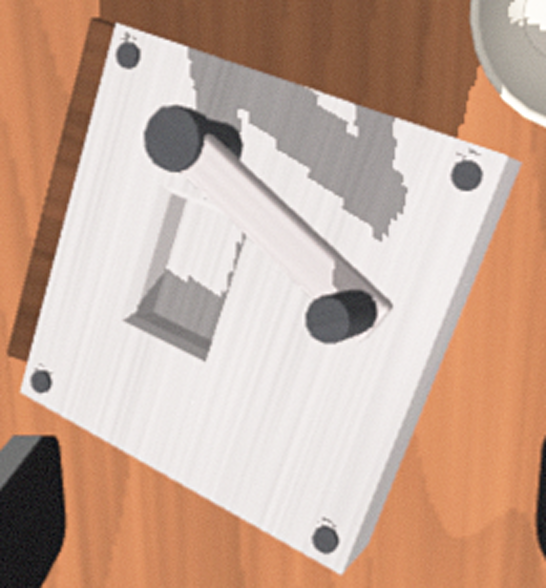

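Call:
play_rows:
  motion:
    - [[-5,-0.4,0],[0,0,0]]
    - [[-5,-0.4,0],[0,0,0]]
    - [[-5,-0.4,0],[0,0,0]]
    - [[-5,-0.4,0],[0,0,0]]
    - [[-5,-0.4,0],[0,0,0]]

```text
t: 1.55
tcp_pos: [579.1, -52.1, 250.8]
orientation: [[0.002, 1.0, 0.001], [1.0, -0.002, -0.0], [-0.0, 0.001, -1.0]]
wrist_force: [0.4, -0.3, 0.6]
grip_width: 85.4
```

Call:
play_rows:
  motion:
    - [[-4,-0.2,1],[0,0,0]]
    - [[-4,-0.2,1],[0,0,0]]
    - [[-4,-0.2,1],[0,0,0]]
    - [[-3,-0.2,1],[0,0,0]]
    - [[0,0,0],[0,0,0]]

```text
t: 2.05
tcp_pos: [570.5, -203.5, 208.8]
orientation: [[0.006, 1.0, -0.002], [1.0, -0.006, 0.0], [0.0, -0.002, -1.0]]
wrist_force: [-0.3, 0.4, 0.4]
grip_width: 84.9
```

Call:
play_rows:
  motion:
    - [[0,0,0],[0,0,0]]
    - [[0,0,0],[0,0,0]]

```text
t: 2.25
tcp_pos: [571.9, -198.8, 211.0]
orientation: [[-0.0, 1.0, 0.001], [1.0, 0.0, -0.0], [-0.0, 0.001, -1.0]]
wrist_force: [-0.3, -0.1, 0.2]
grip_width: 85.2
```

Run:
```python
from h import *
from plant import bot
o=bot.get_obs();print(o["tcp_pos"],o["orientation"],o["joint_vel"]); c=shot("wrist","pics/w2.png")
```

```text
[ 571.94 -198.8   210.97] [[-0.  1.  0.]
 [ 1.  0. -0.]
 [-0.  0. -1.]] [ 0.75 -0.18 -0.06 -0.1  -0.13 -0.03]
```

View pics/w2.png

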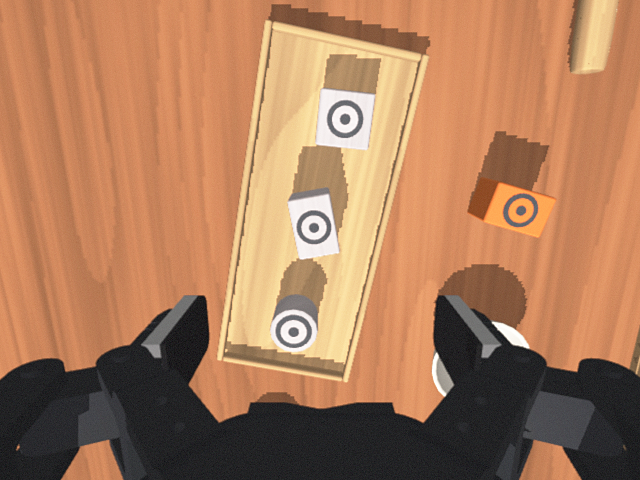

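```bash
cat > st.py <<'E'
from h import *
from scipy.optimize import least_squares
s,cs=np.sin(np.radians(25)),np.cos(np.radians(25))
def H(p):
    y=p[3];Rz=np.array([[np.cos(y),-np.sin(y),0],[np.sin(y),np.cos(y),0],[0,0,1]])
    return Rz@np.array([[cs,0,-s],[0,1,0],[s,0,cs]])
E
python3 - <<'E'
from st import *
c=load("pics/w1.png")
cr=lambda u,v:np.array([u/2.1+178-.26,v/2.1+88-.26])
M=[((-60,80,0),cr(115,23)),((100,80,0),cr(509,157)),((100,-80,0),cr(336,571)),((-60,-80,0),cr(21,390)),((0,50,34.5),cr(174,138))]
f=lambda p:np.concatenate([proj(c,p[:3]+H(p)@np.array(m,float))-u for m,u in M])
r=least_squares(f,[590,180,80,-.3]);p=r.x
print(p[:3],np.degrees(p[3]));print(f(p).reshape(-1,2))
g=lambda q:proj(c,p[:3]+H(p)@np.array([85*np.sin(q[0]),50-85*np.cos(q[0]),56.5]))-cr(329,319)
k=least_squares(g,[1.3]);print("q",k.x,g(k.x))
for m in [(-20.8,28.8,0),(-20.8,-28.8,0),(20.8,-28.8,0),(-18.3,-26.3,-18)]: print(m,(proj(c,p[:3]+H(p)@np.array(m,float))-[178,88])*2.1)
for n in ("scene","side"):
    e=cam(dict(np.load(n+"0.npz")))
    print(n,[proj(e,p[:3]+H(p)@np.array(m,float)) for m in [(-60,80,0),(100,80,0),(100,-80,0),(-60,-80,0)]])
np.save("stand.npy",np.append(p,k.x))
# die
d=np.load("pics/w2.npz");im=d["img"];c=load("pics/w2.png")
hsv=cv2.cvtColor(im,cv2.COLOR_RGB2HSV)
m=((hsv[:,:,1]<25)&(hsv[:,:,2]>190)).astype(np.uint8)
m[:180]=0;m[275:]=0;m[:,:270]=0;m[:,360:]=0
cn=max(cv2.findContours(m,0,cv2.CHAIN_APPROX_NONE)[0],key=cv2.contourArea)
W=np.array([onz(c,q[0].astype(float),44)[:2] for q in cn],np.float32)
print(len(cn),cv2.boundingRect(cn),cv2.minAreaRect(W)); print(cv2.boxPoints(cv2.minAreaRect(W)))
dark=((im.max(2)<130)&(hsv[:,:,1]<60)).astype(np.uint8);x,y,w,h=cv2.boundingRect(cn);sub=np.zeros_like(dark);sub[y+12:y+h-12,x+5:x+w-5]=dark[y+12:y+h-12,x+5:x+w-5]
v,u=np.nonzero(sub);print("ring",u.mean(),v.mean(),onz(c,((u.min()+u.max())/2,(v.min()+v.max())/2),44))
E
```

```text
[553.73 200.53  72.9 ] -19.072294379682848
[[ 1.59 -0.26]
 [-1.06  0.24]
 [ 1.32  0.66]
 [-0.33 -0.43]
 [-1.2  -0.3 ]]
q [1.23] [-0.88 -0.73]
(-20.8, 28.8, 0) [161.16 181.88]
(-20.8, -28.8, 0) [121.13 317.34]
(20.8, -28.8, 0) [204.8  359.67]
(-18.3, -26.3, -18) [153.   309.89]
scene [array([423.14, 238.09]), array([421.64, 263.  ]), array([359.85, 251.09]), array([367.92, 227.91])]
side [array([288.38, 207.69]), array([336.91, 186.54]), array([342.97, 213.22]), array([289.28, 236.03])]
192 (288, 194, 51, 65) ((565.55126953125, -203.40846252441406), (33.09822082519531, 48.3622932434082), 10.34298038482666)
[[ 544.93 -182.59]
 [ 553.61 -230.17]
 [ 586.17 -224.23]
 [ 577.49 -176.65]]
ring 313.6879606879607 226.5921375921376 [ 565.58 -203.44   44.  ]
```

Stand fits within about 1 px (origin ≈ (554,200.5,73), yaw −19.1°, lever q≈1.23). Die centre (565.6,−203.4), short side at +10.3°. Descending to grasp.

Call:
play_rows:
  motion:
    - [[-0.46,-0.64,3],[0,0,-0.09]]
    - [[0,0,3],[0,0,-0.09]]
    - [[0,0,3],[0,0,0]]
    - [[0,0,3],[0,0,0]]
    - [[0,0,0],[0,0,0]]
  claw: 1

```text
t: 2.8
tcp_pos: [564.3, -202.1, 87.4]
orientation: [[-0.18, 0.984, -0.006], [0.984, 0.18, 0.003], [0.004, -0.005, -1.0]]
wrist_force: [-0.4, -0.1, 0.5]
grip_width: 85.4
```

Call:
play_rows:
  motion:
    - [[0,0,1.5],[0,0,0]]
    - [[0,0,1.5],[0,0,0]]
    - [[0,0,1.0],[0,0,0]]
    - [[0,0,0.5],[0,0,0]]
    - [[0,0,0],[0,0,0]]

```text
t: 3.3
tcp_pos: [565.8, -203.7, 45.7]
orientation: [[-0.179, 0.984, 0.0], [0.984, 0.179, -0.0], [-0.0, 0.0, -1.0]]
wrist_force: [0.7, 0.0, 0.7]
grip_width: 85.4
```

Call:
play_rows:
  motion:
    - [[0,0,0],[0,0,0]]
    - [[0,0,0],[0,0,0]]

```text
t: 3.5
tcp_pos: [566.0, -203.9, 46.1]
orientation: [[-0.179, 0.984, 0.001], [0.984, 0.179, -0.001], [-0.001, 0.001, -1.0]]
wrist_force: [0.6, 0.8, 0.4]
grip_width: 85.4
```

Run:
```python
from h import *
from plant import bot
o=bot.get_obs();print(o["tcp_pos"],o["orientation"],o["wrist_force"]); c=shot("wrist","pics/w3.png")
```

```text
[ 565.97 -203.93   46.11] [[-0.18  0.98  0.  ]
 [ 0.98  0.18 -0.  ]
 [-0.    0.   -1.  ]] [0.61 0.82 0.39]
```

View pics/w3.png

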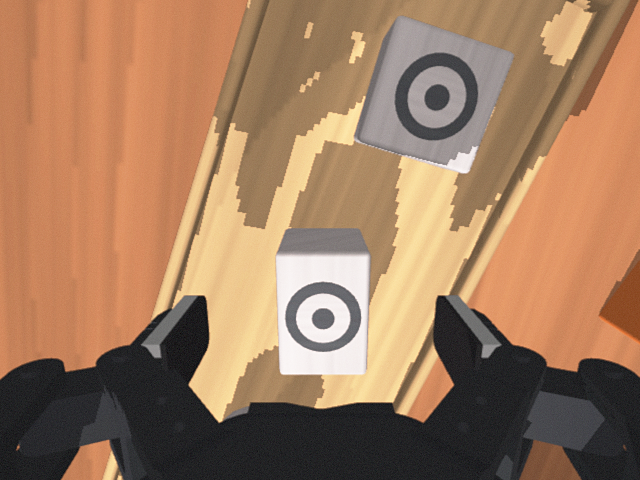

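The die sits centred between the pads (pattern at (323,318), edges parallel to them). Gripping.

Call:
play_rows:
  motion:
    - [[0,0,0],[0,0,0]]
    - [[0,0,0],[0,0,0]]
    - [[0,0,0],[0,0,0]]
    - [[0,0,0],[0,0,0]]
    - [[0,0,0],[0,0,0]]
  claw: 0

```text
t: 4.05
tcp_pos: [566.0, -204.0, 45.8]
orientation: [[-0.179, 0.984, 0.001], [0.984, 0.179, -0.001], [-0.001, 0.001, -1.0]]
wrist_force: [1.2, -0.3, 4.1]
grip_width: 32.7
```

Call:
play_rows:
  motion:
    - [[0,0,0],[0,0,0]]
    - [[0,0,0],[0,0,0]]
    - [[0,0,0],[0,0,0]]
    - [[0,0,0],[0,0,0]]
    - [[0,0,0],[0,0,0]]

```text
t: 4.55
tcp_pos: [565.9, -204.0, 45.7]
orientation: [[-0.179, 0.984, 0.001], [0.984, 0.179, -0.001], [-0.001, 0.001, -1.0]]
wrist_force: [-0.2, -0.5, 5.4]
grip_width: 32.6
```

Call:
play_rows:
  motion:
    - [[0,0,-0.5],[0,0,0]]
    - [[0,0,-1],[0,0,0]]
    - [[0,0,-2],[0,0,0]]
    - [[0,0,-3],[0,0,0]]
    - [[0,0,-3],[0,0,0]]

```text
t: 5.05
tcp_pos: [565.1, -203.5, 141.2]
orientation: [[-0.179, 0.984, -0.002], [0.984, 0.179, 0.001], [0.001, -0.001, -1.0]]
wrist_force: [-0.4, 0.2, -2.6]
grip_width: 32.6
```

Call:
play_rows:
  motion:
    - [[0,0,-3],[0,0,0]]
    - [[0,0,-2],[0,0,0]]
    - [[0,0,-1.5],[0,0,0]]
    - [[0,0,0],[0,0,0]]
    - [[0,0,0],[0,0,0]]

```text
t: 5.55
tcp_pos: [565.3, -203.6, 204.8]
orientation: [[-0.179, 0.984, -0.001], [0.984, 0.179, 0.001], [0.001, -0.001, -1.0]]
wrist_force: [0.5, 0.5, -3.8]
grip_width: 32.8
```

Run:
```python
from h import *
from plant import bot
o=bot.get_obs();print(o["tcp_pos"],o["orientation"],o["wrist_force"],o["grip_width"]); c=shot("wrist","pics/w4.png")
```

```text
[ 565.25 -203.55  204.76] [[-0.18  0.98 -0.  ]
 [ 0.98  0.18  0.  ]
 [ 0.   -0.   -1.  ]] [ 0.48  0.51 -3.83] 32.760533903230986
```

View pics/w4.png

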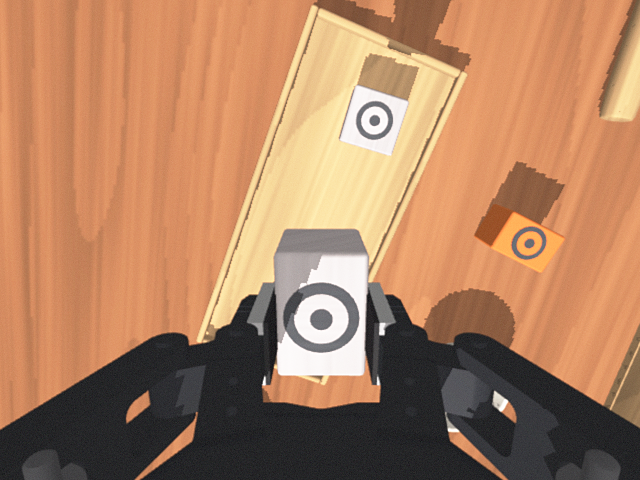

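Die firmly held (width 32.7, pattern at (321,319), square to the jaws). Working out the transfer.

```bash
cat > go.py <<'E'
from st import *
from scipy.spatial.transform import Rotation as Ro
from plant import bot
import sys
def goal(t,off=(0,0,0)):  # holder-frame target mm -> shift (tool axes, cm), turn (rad)
    p=np.load("stand.npy");R=H(p);o=bot.get_obs();T=o["orientation"]
    G=np.column_stack([R[:,1],R[:,0],-R[:,2]])
    P=p[:3]+R@np.array(t,float)-G@np.array(off,float)
    print("t",o["t"],"F",o["wrist_force"],"grip",o["grip_width"],"holder pos",R.T@(o["tcp_pos"]-p[:3]))
    print("shift cm in tool",T.T@(P-o["tcp_pos"])/10,"turn",Ro.from_matrix(T.T@G).as_rotvec())
E
python3 - <<'E'
from go import *
from plant import optics
np.set_printoptions(precision=3,suppress=True)
goal((0,0,110))
f=optics.grab_frame("wrist");C=f["tool_from_camera"];c=(f["intrinsics"],C[:3,3],C[:3,:3])
for uv in [(321,319),(276,374),(364,374),(276,254),(367,254)]: print(onz(c,uv,1.7))
E
```

```text
t 5.6 F [ 0.75  -0.141 -3.767] grip 32.59636254960307 holder pos [ 184.954 -378.141   58.693]
shift cm in tool [42.233  2.065  3.223] turn [-0.429 -0.113  0.504]
[ 0.01  -0.853  1.7  ]
[-23.043 -18.035   1.7  ]
[-23.055  15.543   1.7  ]
[ 24.902 -16.522   1.7  ]
[24.887 15.185  1.7  ]
```

Call:
play_rows:
  motion:
    - [[3,0.15,0],[0,0,0]]
    - [[5,0.25,0],[0,0,0]]
    - [[5,0.25,0],[0,0,0]]
    - [[5,0.25,0],[0,0,0]]
    - [[5,0.25,0],[0,0,0]]

```text
t: 6.15
tcp_pos: [534.9, 26.1, 204.4]
orientation: [[-0.179, 0.984, -0.002], [0.984, 0.179, 0.0], [0.001, -0.002, -1.0]]
wrist_force: [0.5, 0.6, -2.9]
grip_width: 32.6
```

Call:
play_rows:
  motion:
    - [[5,0.25,0],[0,0,0]]
    - [[5,0.25,0],[0,0,0]]
    - [[5,0.25,0],[0,0,0]]
    - [[4,0.15,0],[0,0,0]]
    - [[0,0,0],[0,0,0]]

```text
t: 6.65
tcp_pos: [509.0, 216.9, 204.3]
orientation: [[-0.184, 0.983, -0.002], [0.983, 0.184, 0.001], [0.001, -0.002, -1.0]]
wrist_force: [-0.0, -1.0, -3.4]
grip_width: 32.6
```

Call:
play_rows:
  motion:
    - [[0,0,0],[-0.085,-0.023,0.1]]
    - [[0,0,0],[-0.085,-0.023,0.1]]
    - [[0,0,0],[-0.085,-0.023,0.1]]
    - [[0,0,0],[-0.085,-0.023,0.1]]
    - [[0,0,0],[-0.085,-0.023,0.1]]

```text
t: 7.15
tcp_pos: [510.2, 211.9, 204.6]
orientation: [[0.327, 0.856, 0.399], [0.945, -0.295, -0.142], [-0.004, 0.424, -0.906]]
wrist_force: [-0.1, -0.3, -3.6]
grip_width: 32.5
```

Call:
play_rows:
  motion:
    - [[0,0,0],[0,0,0]]
    - [[0,0,0],[0,0,0]]
    - [[0,0,0],[0,0,0]]

```text
t: 7.45
tcp_pos: [511.2, 212.2, 205.2]
orientation: [[0.322, 0.86, 0.397], [0.947, -0.29, -0.14], [-0.005, 0.42, -0.907]]
wrist_force: [-0.4, 0.7, -4.0]
grip_width: 32.6
```

Run:
```python
from go import *
np.set_printoptions(precision=3,suppress=True)
goal((0,0,60),(0.2,-0.9,0))
```

```text
t 7.45 F [-0.447  0.669 -3.956] grip 32.621369897204474 holder pos [ 15.98   -2.854 138.511]
shift cm in tool [ 0.296 -1.487  7.854] turn [-0.002  0.003  0.007]
```

Call:
play_rows:
  motion:
    - [[0.3,-1.49,1.5],[-0.002,0.003,0.007]]
    - [[0,0,2],[0,0,0]]
    - [[0,0,2],[0,0,0]]
    - [[0,0,1.5],[0,0,0]]
    - [[0,0,0.85],[0,0,0]]

```text
t: 7.95
tcp_pos: [530.9, 208.2, 126.7]
orientation: [[0.328, 0.856, 0.399], [0.945, -0.297, -0.138], [0.0, 0.422, -0.907]]
wrist_force: [0.3, -0.2, -3.3]
grip_width: 32.8
```

Call:
play_rows:
  motion:
    - [[0,0,0],[0,0,0]]
    - [[0,0,0],[0,0,0]]

```text
t: 8.15
tcp_pos: [530.6, 208.9, 128.4]
orientation: [[0.328, 0.855, 0.401], [0.945, -0.298, -0.138], [0.001, 0.424, -0.906]]
wrist_force: [0.6, 1.3, -2.4]
grip_width: 32.5
```

Run:
```python
from go import *
np.set_printoptions(precision=3,suppress=True)
goal((0,0,60),(0.2,-0.9,0))
c=shot("wrist","pics/w5.png")
p=np.load("stand.npy");R=H(p);print([proj(c,p[:3]+R@np.array(m)) for m in [(-20.8,28.8,0),(20.8,28.8,0),(-60,80,0),(-60,-80,0.),(0,50,34.5)]])
```

```text
t 8.15 F [ 0.623  1.286 -2.401] grip 32.4566290600369 holder pos [ 1.153  0.312 60.686]
shift cm in tool [-0.051 -0.025  0.069] turn [ 0.002 -0.001 -0.002]
[array([276.561, 211.254]), array([360.215, 211.055]), array([188.049, 102.295]), array([214.281, 398.625]), array([317.744, 174.706])]
```

View pics/w5.png

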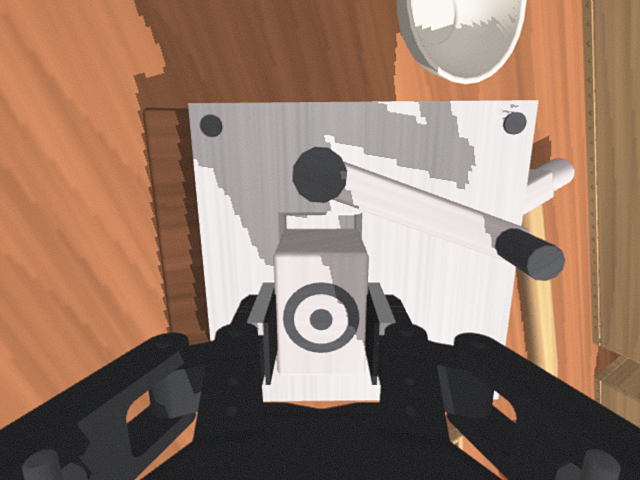

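The die hangs squarely over the pocket: hub at (319.5,174.5) against the predicted (317.7,174.7), pocket bevel corners at (279,212) and (361,212) against (276.6,211) and (360,211). That makes the stand about 0.7 mm further along tool y; correcting and inserting gently.

Call:
play_rows:
  motion:
    - [[-0.06,0.05,0.7],[0.002,-0.001,-0.002]]
    - [[0,0,0.7],[0,0,0]]
    - [[0,0,0.5],[0,0,0]]
    - [[0,0,0],[0,0,0]]
    - [[0,0,0],[0,0,0]]

```text
t: 8.7
tcp_pos: [538.1, 205.6, 110.7]
orientation: [[0.327, 0.857, 0.398], [0.945, -0.296, -0.138], [-0.001, 0.422, -0.907]]
wrist_force: [-1.1, 0.4, -3.7]
grip_width: 32.8
```

Call:
play_rows:
  motion:
    - [[0,0,0.2],[0,0,0]]
    - [[0,0,0.2],[0,0,0]]
    - [[0,0,0.2],[0,0,0]]
    - [[0,0,0],[0,0,0]]

```text
t: 9.1
tcp_pos: [540.5, 204.7, 105.2]
orientation: [[0.327, 0.857, 0.398], [0.945, -0.296, -0.138], [-0.001, 0.422, -0.907]]
wrist_force: [0.4, -0.1, -4.1]
grip_width: 32.6
```

Run:
```python
from go import *
np.set_printoptions(precision=3,suppress=True)
goal((0.7,-0.2,21.7),(0.2,-0.9,0))
```

```text
t 9.1 F [ 0.388 -0.125 -4.117] grip 32.5973964717535 holder pos [ 1.079 -0.339 35.153]
shift cm in tool [-0.005  0.053  1.345] turn [-0.001  0.     0.   ]
```

Call:
play_rows:
  motion:
    - [[0,0.04,0.15],[0,0,0]]
    - [[0,0,0.15],[0,0,0]]
    - [[0,0,0.1],[0,0,0]]
    - [[0,0,0],[0,0,0]]

```text
t: 9.5
tcp_pos: [542.4, 204.1, 101.8]
orientation: [[0.327, 0.857, 0.398], [0.945, -0.296, -0.138], [-0.0, 0.422, -0.907]]
wrist_force: [0.6, -0.9, -4.1]
grip_width: 32.7
```

Call:
play_rows:
  motion:
    - [[0,0,0.2],[0,0,0]]
    - [[0,0,0.2],[0,0,0]]
    - [[0,0,0],[0,0,0]]

```text
t: 9.8
tcp_pos: [544.0, 203.5, 98.1]
orientation: [[0.327, 0.857, 0.398], [0.945, -0.296, -0.138], [-0.001, 0.422, -0.907]]
wrist_force: [-0.8, 0.1, -4.6]
grip_width: 32.6
```

Run:
```python
from go import *
np.set_printoptions(precision=3,suppress=True)
goal((0.7,-0.2,21.7),(0.2,-0.9,0))
```

```text
t 9.8 F [-0.848  0.074 -4.568] grip 32.618773933451806 holder pos [ 1.431 -0.375 27.102]
shift cm in tool [-0.002  0.018  0.54 ] turn [-0.001  0.001  0.   ]
```

Deep in the pocket (12.6 mm) with no contact force. On to the floor.

Call:
play_rows:
  motion:
    - [[0,0,0.2],[0,0,0]]
    - [[0,0,0.1],[0,0,0]]
    - [[0,0,0.1],[0,0,0]]
    - [[0,0,0],[0,0,0]]

```text
t: 10.2
tcp_pos: [545.5, 203.0, 95.0]
orientation: [[0.327, 0.857, 0.399], [0.945, -0.296, -0.138], [-0.0, 0.422, -0.907]]
wrist_force: [-2.9, -0.3, -0.3]
grip_width: 32.4
```

Call:
play_rows:
  motion:
    - [[0,0,0.1],[0,0,0]]
    - [[0,0,0],[0,0,0]]

```text
t: 10.4
tcp_pos: [545.5, 203.0, 94.9]
orientation: [[0.327, 0.857, 0.399], [0.945, -0.296, -0.138], [-0.0, 0.422, -0.906]]
wrist_force: [-10.2, -1.2, 10.1]
grip_width: 32.8
```

Call:
play_rows:
  motion:
    - [[0,0,0.1],[0,0,0]]
    - [[0,0,0],[0,0,0]]

```text
t: 10.6
tcp_pos: [545.5, 203.0, 94.9]
orientation: [[0.326, 0.857, 0.4], [0.945, -0.296, -0.138], [-0.0, 0.423, -0.906]]
wrist_force: [-17.1, 0.1, 21.2]
grip_width: 32.7
```

Run:
```python
from go import *
np.set_printoptions(precision=3,suppress=True)
goal((0.7,-0.2,21.7),(0.2,-0.9,0))
```

```text
t 10.6 F [-17.131   0.09   21.172] grip 32.69048264115012 holder pos [ 1.511 -0.367 23.528]
shift cm in tool [-0.003  0.009  0.183] turn [0. 0. 0.]
```

Firm contact along holder −z (about 25 N). I'll relieve the push, release, back off and look.

Call:
play_rows:
  motion:
    - [[0,0,-0.15],[0,0,0]]
    - [[0,0,0],[0,0,0]]

```text
t: 10.8
tcp_pos: [545.7, 203.1, 95.0]
orientation: [[0.327, 0.857, 0.399], [0.945, -0.296, -0.138], [-0.0, 0.423, -0.906]]
wrist_force: [-8.2, -0.3, 7.8]
grip_width: 32.6
```

Call:
play_rows:
  motion:
    - [[0,0,0],[0,0,0]]
    - [[0,0,0],[0,0,0]]
    - [[0,0,0],[0,0,0]]
    - [[0,0,0],[0,0,0]]
    - [[0,0,0],[0,0,0]]
  claw: 0.65

```text
t: 11.3
tcp_pos: [545.9, 202.9, 94.2]
orientation: [[0.327, 0.857, 0.399], [0.945, -0.296, -0.138], [-0.0, 0.422, -0.907]]
wrist_force: [-0.3, 0.9, -0.3]
grip_width: 55.3
```

Call:
play_rows:
  motion:
    - [[0,0,-1],[0,0,0]]
    - [[0,0,-2],[0,0,0]]
    - [[0,0,-2],[0,0,0]]
    - [[0,0,-2],[0,0,0]]
    - [[0,0,-2],[0,0,0]]

```text
t: 11.8
tcp_pos: [509.3, 215.6, 177.3]
orientation: [[0.327, 0.857, 0.399], [0.945, -0.296, -0.138], [0.0, 0.422, -0.906]]
wrist_force: [-0.3, -0.5, 0.2]
grip_width: 55.7
```

Call:
play_rows:
  motion:
    - [[0,0,0],[0,0,0]]
    - [[0,0,0],[0,0,0]]

```text
t: 12.0
tcp_pos: [509.8, 215.5, 176.1]
orientation: [[0.326, 0.857, 0.399], [0.945, -0.296, -0.138], [0.0, 0.422, -0.906]]
wrist_force: [-0.1, -0.1, -0.3]
grip_width: 55.8
```

Run:
```python
from go import *
np.set_printoptions(precision=3,suppress=True)
goal((0,0,110))
c=shot("wrist","pics/w6.png")
p=np.load("stand.npy");R=H(p)
for m in [(17,25,20.),(-17,25,20),(-17,-25,20),(17,-25,20),(0,0,20),(0,50,34.5),(-60,80,0),(100,80,0),(-60,-80,0)]: print(m,proj(c,p[:3]+R@np.array(m,float)))
```

```text
t 12.0 F [-0.099 -0.07  -0.277] grip 55.7903718754483 holder pos [  1.58   -0.224 113.138]
shift cm in tool [ 0.022 -0.158  0.314] turn [-0. -0.  0.]
(17, 25, 20.0) [347.499 206.065]
(-17, 25, 20) [289.157 206.066]
(-17, -25, 20) [290.94  286.095]
(17, -25, 20) [346.013 286.099]
(0, 0, 20) [318.403 247.234]
(0, 50, 34.5) [318.051 164.14 ]
(-60, 80, 0) [217.743 108.986]
(100, 80, 0) [486.188 108.949]
(-60, -80, 0) [233.907 347.873]
```

View pics/w6.png

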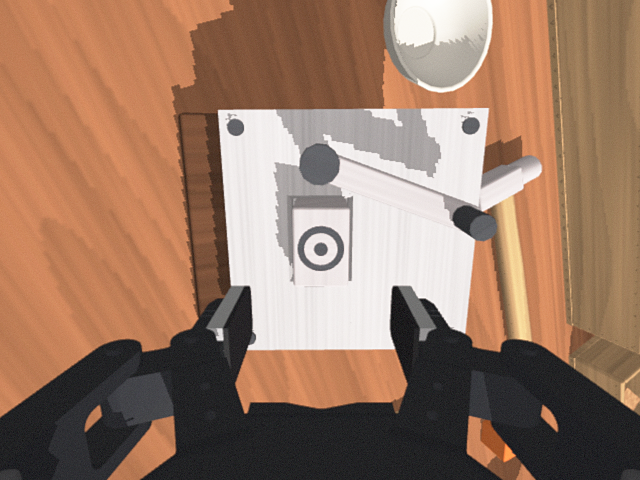

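The die sits flat within the pocket outline (ring at (321,249)). The face edges are about 0.8 % larger than predicted, so the stand is about 1.8 mm higher than my fit. That matches the contact height, so the die is home. Knob top is at (484,228), hub (319.5,164). Computing the lever approach.

Run:
```python
from go import *
np.set_printoptions(precision=3,suppress=True)
c=load("pics/w6.png");p=np.load("stand.npy");R=H(p);p[:3]+=R@[0.8,0,1.8];np.save("stand.npy",p)
hol=lambda uv,z:R.T@(onplane(c,uv,p[:3]+R[:,2]*z,R[:,2])-p[:3])
h=hol((319.5,164),34.5);k=hol((484,228),56.5);d=k-h
print("hub",h,"knob",k,np.hypot(*d[:2]),"q",np.arctan2(d[0],-d[1]))
print("die ring",hol((321,249),20))
print([proj(c,p[:3]+R@np.array(m,float)) for m in [(-60,80,0),(100,80,0),(-60,-80,0)]])
q=np.arctan2(d[0],-d[1]);goal((85*np.sin(q),50-85*np.cos(q),54))
for a in np.linspace(q,0,9): print(np.array([-85*np.cos(a)+85*np.cos(q),85*np.sin(a)-85*np.sin(q)])/10)
```

```text
hub [-0.027 50.194 34.5  ] knob [80.159 21.019 56.5  ] 85.32872390529356 q 1.221849851922244
die ring [ 0.758 -0.567 20.   ]
[array([218.288, 108.764]), array([488.832, 108.726]), array([234.473, 349.258])]
t 12.05 F [ 0.028 -0.995 -0.177] grip 55.71105997764383 holder pos [  0.541  -0.405 110.717]
shift cm in tool [2.134 7.941 5.661] turn [-0.001  0.001  0.   ]
[0. 0.]
[-1.181 -0.535]
[-2.268 -1.244]
[-3.233 -2.109]
[-4.056 -3.112]
[-4.717 -4.228]
[-5.2   -5.431]
[-5.495 -6.695]
[-5.594 -7.988]
```

Call:
play_rows:
  motion:
    - [[0.54,2,0],[0,0,0]]
    - [[0.53,2,0],[0,0,0]]
    - [[0.53,2,0],[0,0,0]]
    - [[0.53,1.94,0],[0,0,0]]
    - [[0,0,0],[0,0,0]]

```text
t: 12.55
tcp_pos: [586.8, 211.5, 209.0]
orientation: [[0.328, 0.856, 0.399], [0.945, -0.297, -0.139], [-0.0, 0.423, -0.906]]
wrist_force: [0.3, -0.2, -0.1]
grip_width: 55.1
```

Call:
play_rows:
  motion:
    - [[0,0,2],[0,0,0]]
    - [[0,0,2],[0,0,0]]
    - [[0,0,1.2],[0,0,0]]
    - [[0,0,0.4],[0,0,0]]
    - [[0,0,0],[0,0,0]]

```text
t: 13.05
tcp_pos: [606.9, 204.2, 158.0]
orientation: [[0.327, 0.857, 0.398], [0.945, -0.296, -0.138], [-0.001, 0.421, -0.907]]
wrist_force: [-0.0, 0.7, -1.3]
grip_width: 55.1
```

Run:
```python
from go import *
np.set_printoptions(precision=3,suppress=True)
goal((80,21,54))
shot("wrist","pics/w7.png")
```

```text
t 13.05 F [-0.04   0.724 -1.253] grip 55.12029829849704 holder pos [79.657 20.858 54.574]
shift cm in tool [0.014 0.034 0.057] turn [-0.002  0.001  0.   ]
```

View pics/w7.png

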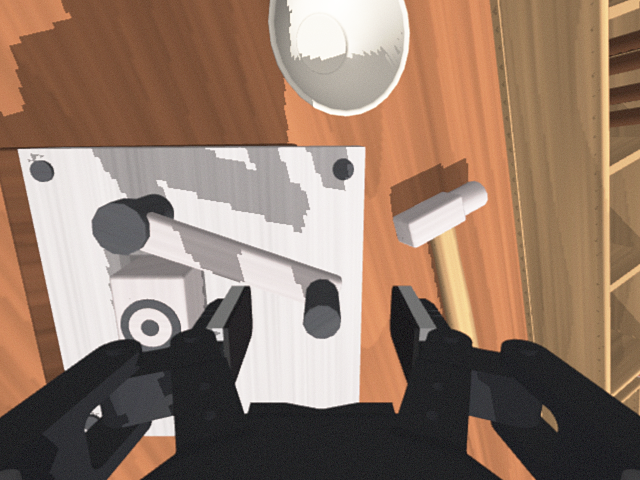

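The knob (321,320) is centred between the open jaws. Gripping it, then following the arc.

Call:
play_rows:
  motion:
    - [[0,0,0],[0,0,0]]
    - [[0,0,0],[0,0,0]]
    - [[0,0,0],[0,0,0]]
    - [[0,0,0],[0,0,0]]
    - [[0,0,0],[0,0,0]]
  claw: 0

```text
t: 13.6
tcp_pos: [607.0, 204.6, 159.2]
orientation: [[0.326, 0.857, 0.399], [0.945, -0.296, -0.138], [0.0, 0.422, -0.907]]
wrist_force: [-5.5, 2.2, 5.4]
grip_width: 11.5
```

Call:
play_rows:
  motion:
    - [[-0.5,-0.22,0],[0,0,0]]
    - [[-0.68,-0.32,0],[0,0,0]]
    - [[-1.09,-0.71,0],[0,0,0]]
    - [[-0.96,-0.86,0],[0,0,0]]
    - [[0,0,0],[0,0,0]]

```text
t: 14.1
tcp_pos: [578.5, 177.7, 150.6]
orientation: [[0.327, 0.856, 0.4], [0.945, -0.295, -0.142], [-0.004, 0.424, -0.906]]
wrist_force: [-3.4, -9.9, 6.9]
grip_width: 11.4
```

Run:
```python
from go import *
goal((46.5,-21.2,54))
```

```text
t 14.1 F [-3.35 -9.9   6.88] grip 11.428999812159493 holder pos [ 59.99 -13.47  55.58]
shift cm in tool [-0.77 -1.35  0.16] turn [0. 0. 0.]
```

Call:
play_rows:
  motion:
    - [[-0.72,-1.05,0],[0,0,0]]
    - [[-0.62,-1.14,0],[0,0,0]]
    - [[-0.46,-1.2,0],[0,0,0]]
    - [[-0.29,-1.26,0],[0,0,0]]
    - [[0,0,0],[0,0,0]]

```text
t: 14.6
tcp_pos: [530.5, 170.2, 130.5]
orientation: [[0.33, 0.857, 0.395], [0.944, -0.296, -0.145], [-0.008, 0.421, -0.907]]
wrist_force: [-6.7, -25.0, 13.4]
grip_width: 11.6
```

Call:
play_rows:
  motion:
    - [[-0.1,-0.8,0],[0,0,0]]
    - [[0,0,0],[0,0,0]]

```text
t: 14.8
tcp_pos: [523.8, 172.0, 127.3]
orientation: [[0.33, 0.857, 0.396], [0.944, -0.296, -0.145], [-0.007, 0.421, -0.907]]
wrist_force: [-7.0, -23.7, 12.3]
grip_width: 11.5
```

Run:
```python
from go import *
goal((0,-35,54))
```

```text
t 14.8 F [ -7.02 -23.69  12.33] grip 11.472649893597112 holder pos [  5.   -36.74  55.47]
shift cm in tool [ 0.18 -0.5   0.15] turn [-0.    0.01 -0.  ]
```

Call:
play_rows:
  motion:
    - [[-0.2,-0.3,0],[0,0,0]]
    - [[0,-0.2,0],[0,0,0]]
    - [[0,0,0],[0,0,0]]

```text
t: 15.1
tcp_pos: [519.4, 172.3, 125.2]
orientation: [[0.328, 0.857, 0.397], [0.945, -0.295, -0.144], [-0.006, 0.422, -0.907]]
wrist_force: [-6.0, -17.7, 10.0]
grip_width: 11.7
```

Call:
play_rows:
  motion:
    - [[0,-0.1,0],[0,0,0]]
    - [[0,0,0],[0,0,0]]

```text
t: 15.3
tcp_pos: [519.3, 172.3, 125.2]
orientation: [[0.328, 0.857, 0.398], [0.945, -0.295, -0.144], [-0.006, 0.423, -0.906]]
wrist_force: [-2.0, -21.2, 10.5]
grip_width: 11.4
```

Run:
```python
from go import *
goal((0,-35,54));p=np.load("stand.npy");print(H(p).T@bot.get_obs()["wrist_force"])
```

```text
t 15.3 F [ -1.97 -21.23  10.53] grip 11.399932345659048 holder pos [  0.13 -37.9   55.43]
shift cm in tool [ 0.29 -0.01  0.14] turn [0.   0.01 0.  ]
[  9.05 -20.71   7.4 ]
```

At x≈0.1 the knob stopped moving while the resisting force rises, so this is probably the stop. One more small push to confirm, then release, back off and look.

Call:
play_rows:
  motion:
    - [[-0.15,-0.1,0],[0,0,0]]
    - [[0,0,0],[0,0,0]]

```text
t: 15.5
tcp_pos: [519.2, 172.2, 125.1]
orientation: [[0.327, 0.855, 0.402], [0.945, -0.295, -0.141], [-0.002, 0.426, -0.905]]
wrist_force: [3.4, -13.1, 7.5]
grip_width: 11.1
```

Call:
play_rows:
  motion:
    - [[0,0,0],[0,0,0]]
    - [[0,0,0],[0,0,0]]
    - [[0,0,0],[0,0,0]]
    - [[0,0,0],[0,0,0]]
    - [[0,0,0],[0,0,0]]
  claw: 0.5

```text
t: 16.0
tcp_pos: [517.5, 174.4, 123.7]
orientation: [[0.326, 0.857, 0.399], [0.945, -0.296, -0.138], [-0.0, 0.422, -0.907]]
wrist_force: [-0.3, -0.6, -0.3]
grip_width: 43.0
```

Call:
play_rows:
  motion:
    - [[0,0,-1],[0,0,0]]
    - [[0,0,-2],[0,0,0]]
    - [[0,0,-2],[0,0,0]]
    - [[0,0,-1],[0,0,0]]
    - [[0,0,0],[0,0,0]]

```text
t: 16.5
tcp_pos: [493.7, 182.9, 179.7]
orientation: [[0.326, 0.856, 0.401], [0.945, -0.296, -0.137], [0.001, 0.424, -0.906]]
wrist_force: [0.2, -0.6, -0.9]
grip_width: 42.5
```

Run:
```python
from go import *
goal((0,0,110))
c=shot("wrist","pics/w8.png");p=np.load("stand.npy");R=H(p)
print([proj(c,p[:3]+R@np.array(m,float)) for m in [(0,50,34.5),(0,-35,56.5),(0,-35,30.5),(17,25,20),(-17,25,20),(-60,80,0),(100,80,0)]])
```

```text
t 16.5 F [ 0.23 -0.63 -0.93] grip 42.53890318944934 holder pos [ -1.9  -36.28 116.52]
shift cm in tool [3.63 0.19 0.66] turn [ 0. -0.  0.]
[array([324.45,  92.27]), array([324.53, 263.54]), array([324.05, 249.1 ]), array([354.07, 142.31]), array([294.09, 142.32]), array([220.5 ,  44.07]), array([496.18,  44.09])]
```

View pics/w8.png

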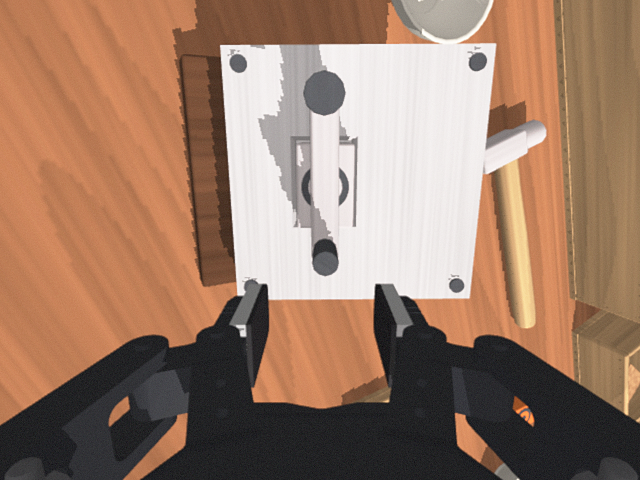

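Lever lies straight across the die: hub (324.5,92.5), knob top (325,264), against the shut prediction (324.5,92.3)/(324.5,263.5). The gripper is clear. One numeric check, then hand in.

Run:
```python
from go import *
c=load("pics/w8.png");im=np.load("pics/w8.npz")["img"];p=np.load("stand.npy");R=H(p)
def blob(x,y,r):
    s=(im[y-r:y+r,x-r:x+r].max(2)<110).astype(np.uint8);ct=max(cv2.findContours(s,0,2)[0],key=cv2.contourArea)
    return cv2.minEnclosingCircle(ct)[0]+np.array([x-r,y-r])
h=blob(324,92,28);print("hub px",h)
hol=lambda uv,z:R.T@(onplane(c,uv,p[:3]+R[:,2]*z,R[:,2])-p[:3])
a=hol(h,34.5);b=hol((324.8,263.5),56.5);print(a,b,"q",np.arctan2(b[0]-a[0],a[1]-b[1]))
print(bot.finish_job())
```

```text
hub px [323.5  92.5]
[-0.49 49.89 34.5 ] [  0.14 -34.98  56.5 ] q 0.0073833866112233285
the job is handed in; nothing more can be done
None
```

The oblong die is in the stand's pocket, pattern side up, and the locking lever is shut across it. I handed the job in at about 16.5 s of the 64 s allowed. The hand-in reports no verdict.

**What I did:** I took the die from the middle place in the tray, gripping its 34 mm sides. I lowered it along the pocket axis with the lever still open and pressed it onto the floor with about 25 N. I then gripped the lever's knob and swung it along its arc to the stop.

**Last checks:**
- **Lever:** it measured q ≈ 0.007 rad, which is zero within measuring error. At the end it stopped moving while the resistance rose.
- **Die:** it lay square in the pocket, and the lever passed over it without striking it.
- **Gripper:** it was clear of everything at hand-in. The strongest wrist force I read was about 30 N.
- **Other items:** I did not touch the other dies or the bench items. I took no final picture of the tray.

**Checks that disagreed:**
- **Stand height:** the die touched the floor 1.8 mm higher than my first fit of the stand predicted. A later view showed the stand itself was about 1.8 mm higher than fitted, so the die was home.
- **Lever arc:** my arc was about 2 mm off, so there was a sideways pull of about 20–25 N on the knob during the swing. I eased it before releasing.

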